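# Free the buffing hood's slot and present a brass strip

### The arm

A 7-joint arm with a two-finger parallel gripper is mounted at the origin on the work surface. World frame = base frame: x ahead of the robot, y to its left, z up, the work surface at z = 0. Lengths are in m, angles in rad, forces in N, time in s.
With the tool pointing down it reaches from about 0.375 to 0.925 m from the base axis. Payload 3.1 kg.
Tool frame: the origin (TCP) lies between the finger pads; the fingertips stand 19 mm ahead of it and the grasp point (between the pads) is the TCP; z points along the fingers, y is the direction in which the jaws open and shut (so a half turn about z gives the same grasp; the last joint's range is limited). The gripper opens to 85 mm and grips with 20 to 120 N. Pads are 22 mm wide; open, the fingers measure 114 mm over their backs; the gripper's body (76 mm by 85 mm) begins 54 mm behind the grasp point. The pads swing forward as they close: fully open they stand 13 mm farther back than shut.
Start: joints at [-1.328, 0.383, 0.044, 1.598, -0.018, 1.161, -0.05], TCP at [0.217, 0.613, 0.25] pointing down, gripper open.
Joint ranges: [-2.61, 2.61], [-0.41, 2.15], [-1.48, 1.57], [0, 2.5], [-1.57, 4.71], [0.05, 1.97], [-2.85, 2.85]. Speed limits (rad/s): [2.79, 2.79, 3.14, 3.14, 3.14, 3.14, 3.14].

### API

Orientations are given as a unit quaternion [x, y, z, w].
In Python, from bench import move_ptp, movel, move_j, move_gripper, pause, inverse_kinematics, read_camera, camera_params, MotionError, sign_off, look_for, tip_of, read_time_s, read_qpos, read_joint_vel, read_effort, read_eef_pos, read_tcp_rot, read_ft_force, read_ft_torque, read_finger_gap gives the robot as it stands. Calls block until the motion is done:
- move_ptp(position, orientation): joint-space move of the TCP to a pose.
- movel(position, orientation=None, speed=0.15): straight line of the TCP; orientation=None keeps the orientation; speed is the mean speed in m/s.
- move_j(angles): joint-space move.
- move_gripper(opening, effort=None): finger opening in m; effort is the grip in N (None keeps the last); returns when the fingers have stopped.
- pause(seconds).
- inverse_kinematics(position, orientation): joint angles nearest the present ones, or None.
- read_camera(name): name is "scene" or "top" or "wrist"; returns the picture (384x512x3 uint8, red, green, blue); there is no depth.
- camera_params(name): a dict with "K" (3x3 intrinsics, pixels), "camera_from_world" (4x4, takes a point from world to camera coordinates). Camera axes: x right, y down, z forward; pixel columns grow to the right and rows downward; lengths in m; the calibration is good to about 2 mm. A picture is of the moment at which its call begins: read the wrist's pose just before it. camera_params takes no time and is no camera call; for the wrist camera it gives the pose at the moment of the call.
A pose or a line that the arm cannot do raises MotionError and nothing moves.
- sign_off(): hands the job in, once; it reports no verdict.
Trained networks look in the newest picture that a camera, given by its name, has taken for a name from the list of things; names that differ only in an ending like _2 or _b are one class to them, and where a whole thing is asked for, a point or a joint stands for the part that bears it (a point fixed in the world has none). Each returns a list of dicts, best first, with "confidence" (0 to 1); they miss things now and then, are a little off and sometimes report something else, mostly with a low value. They report only what shows in the picture. A call takes as long as a camera call. They do not tell look-alikes from the thing itself.
- look_for(camera, name): "at" ([column, row] in pixels, amid what is visible of it).
- tip_of(camera, name): "at" ([column, row] in pixels: a listed point, or the origin of a listed thing).
Readings, each from a call of its own:
- read_time_s(): time.
- read_qpos(): joint angles.
- read_joint_vel(): joint speeds.
- read_effort(): joint torques, N m.
- read_eef_pos(): TCP position.
- read_tcp_rot(): TCP orientation.
- read_ft_force(): force on the tool from outside, world axes, zero at the start.
- read_ft_torque(): the same for the moment, N m.
- read_finger_gap(): finger opening in m.
Only numpy, scipy, OpenCV 4.12 (cv2) and the standard library are available. Lean on these libraries where they do the work, as an engineer would, in place of code of your own. Each camera call takes 0.05 s, during which the arm holds its last target.

### The job

The red-handled wheel dresser is blocking the slot in the top of the buffing hood: take it out and stand it, blade down, in the metal tool cup, and let go of it. Then take the wooden-handled brass strip from the rack, lower the strip upright through the hood's slot until more than half of it is inside but its handle still stays clear of the hood, and finish while holding it there. Leave the blue-handled copper strip standing in the rack and do not disturb the steel block or the white dish.

Things in the scene. Friction and masses are not known exactly. Their poses are not given: they have to be found in the camera images.
- hood: Fixed grey buffing hood, a closed box 150 (x) x 130 (y) x 105 mm high with a white top and a clear pane on its +x side. Origin at the centre of its underside; x, y along its sides, z up. It is turned up to 0.35 rad from the bench.
- hood_slot (a point): Centre of the slot at the upper face of the hood's top (105 mm above the bench), axes as the hood. The slot goes straight down through the 8 mm thick top; it is 8 mm wide along x and 30 mm long along y, with a dark trim around it. Straight below it is free down to 10 mm above the bench; a felt wheel stands 12 mm to the -x side of its middle.
- dresser_grip (a point): Centre of the red handle of the loose wheel dresser (about 0.1 kg). Handle 16 (x) x 34 (y) x 60 mm high; below it a flat steel blade 6 (x) x 26 (y) x 70 mm long. It starts with the blade down the hood's slot, square with it, handle resting on the hood, handle centre 135 mm above the bench. Handle centre is 100 mm above the blade's lower end. Grasp across the 16 mm.
- dresser_tip (a point): Middle of the lower end of the dresser's blade, 100 mm below the handle's centre; axes as the dresser.
- cup: Loose metal tool cup (0.5 kg), round: outer diameter 52 mm, inner diameter 42 mm, on a 76 mm base disc; rim 75 mm above the bench, inner floor 9 mm above the bench, empty. Origin at the centre of its underside, z up. Stood in it, the dresser may lean against the rim by up to some 25 degrees.
- rack: Fixed dark wooden rack, 60 (x) x 130 (y) x 45 mm high, with two pockets 35 mm deep at y = -36 and +36 mm; a strip stands in each (either one in either pocket). Origin at the centre of its underside, z up. It may stand to the left or right of the hood, the cup on the other side.
- blank_grip (a point): Centre of the pale wooden handle of the loose brass strip (about 0.08 kg). Handle 16 (x) x 34 (y) x 60 mm high; below it the brass strip, 6 (x) x 28 (y) x 55 mm long, last 4 mm stepped to 4 x 25. It starts upright in a rack pocket, handle centre 95 mm above the bench. Handle centre is 85 mm above the strip's lower end. Half a turn leaves it the same. Grasp across the 16 mm.
- blank_tip (a point): Middle of the lower end of the brass strip, 85 mm below its handle's centre; axes as the handle.
- copper_grip (a point): Centre of the blue handle of the copper strip: same sizes as the brass one, standing in the other pocket of the rack. To be left alone.
- bench_block: Loose square steel block 70 x 70 x 22 mm left of the hood, to be left alone. Origin at the centre of its underside.
- dish: Loose small white bowl, 80 mm across and 30 mm high, right of the hood, to be left alone. Origin at the centre of its underside.
Things that resemble listed ones, but are neither listed nor needed, are in the scene too. Of the things that look like the part that bears dresser_grip, the smallest one is meant. What is shaped like the part that bears blank_grip but turquoise is not meant.

How it is judged:
By the outcome, as a careful person would: the job done as asked, in the order asked, and still so for the second after the job is handed in, while the arm keeps its last pose, push and grip.
It also fails if it takes over 72 s, if anything falls off the work surface, if the arm or the gripper's body presses on something with over 40 N, if the wrist force passes 120 N, or if a joint passes its speed limit or range.

## Working session

There is one attempt and no reset: what is moved stays moved. The work goes in short steps, each a Python script; the robot and the scene stay as the last script left them, time stands still between calls to the robot, and variables do not carry over. Pictures are saved under pics/ and viewed, and the job is handed in when it is done.

```bash
ls; mkdir -p pics; python3 - <<'E'
from bench import *
import cv2
for c in ("scene","top","wrist"):
    im=read_camera(c); cv2.imwrite(f"pics/{c}0.png",im[:,:,::-1])
    p=camera_params(c); print(c,p["K"],p["camera_from_world"])
print(read_time_s(),read_eef_pos(),read_tcp_rot())
for n in ["hood_slot","dresser_grip","cup","rack","blank_grip","copper_grip","bench_block","dish","hood"]:
    for c in ("scene","top"):
        try: print(n,c,[( [round(float(v)) for v in d["at"]],round(d["confidence"],2)) for d in tip_of(c,n)])
        except Exception as e: print(n,c,e)
print(read_time_s())
E
```

```text
pics
scene [[485.79449335   0.         251.91988493]
 [  0.         485.79449335 193.85955382]
 [  0.           0.           1.        ]] [[-0.34770666  0.93733818 -0.02229843  0.20102386]
 [ 0.6136118   0.20950922 -0.76130575 -0.2528665 ]
 [-0.70892921 -0.27839366 -0.64800952  1.59099649]
 [ 0.          0.          0.          1.        ]]
top [[417.78093897   0.         260.40951816]
 [  0.         417.78093897 188.35169341]
 [  0.           0.           1.        ]] [[-0.01915056 -0.99976307  0.0103473   0.00612691]
 [-0.99339248  0.01785519 -0.11336916  0.57989907]
 [ 0.11315754 -0.01245001 -0.99349905  1.13035987]
 [ 0.          0.          0.          1.        ]]
wrist [[305.66633274   0.         255.07093771]
 [  0.         305.66633274 191.58078713]
 [  0.           0.           1.        ]] [[ 3.35712651e-01  9.41963977e-01 -9.39564787e-04 -6.47273470e-01]
 [ 9.00900868e-01 -3.20786289e-01  2.92358995e-01 -3.62265234e-02]
 [ 2.75090242e-01 -9.89950680e-02 -9.56308180e-01  3.78361542e-01]
 [ 0.00000000e+00  0.00000000e+00  0.00000000e+00  1.00000000e+00]]
0.15 [0.21702423 0.
[... 153 characters left out ...]
.69)]
dresser_grip scene [([268, 151], 0.95), ([241, 188], 0.81), ([212, 226], 0.71)]
dresser_grip top [([271, 253], 0.74), ([272, 190], 0.69), ([274, 135], 0.69)]
cup scene [([370, 228], 0.88)]
cup top [([165, 234], 0.77)]
rack scene [([193, 175], 0.81), ([371, 228], 0.52)]
rack top [([347, 243], 0.65)]
blank_grip scene [([199, 154], 0.76), ([232, 157], 0.54), ([241, 229], 0.35)]
blank_grip top [([342, 240], 0.66)]
copper_grip scene [([175, 148], 0.64)]
copper_grip top [([367, 246], 0.45)]
bench_block scene [([345, 285], 0.9)]
bench_block top [([175, 167], 0.61)]
dish scene [([152, 221], 0.77)]
dish top [([346, 174], 0.8)]
hood scene [([243, 228], 0.94), ([192, 176], 0.31)]
hood top []
1.05
```

View pics/scene0.png

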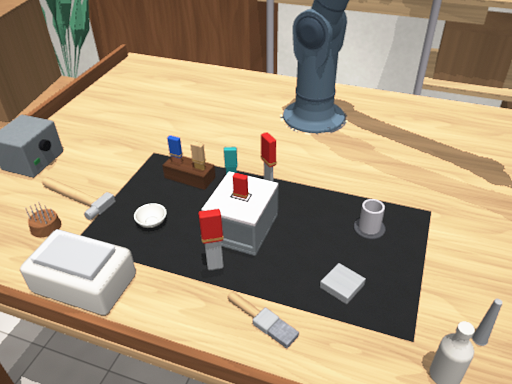

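View pics/top0.png

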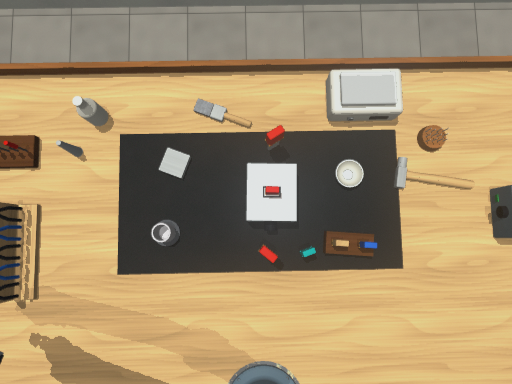

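```bash
cat > h.py <<'E'
from bench import *
import cv2, numpy as np
from scipy.spatial.transform import Rotation as R
def ray(c,uv,p=None):
    p=p or camera_params(c); T=p["camera_from_world"]; d=np.linalg.inv(p["K"])@[uv[0],uv[1],1]
    Rm=T[:3,:3]; return -Rm.T@T[:3,3], Rm.T@d
def atz(c,uv,z,p=None):
    o,d=ray(c,uv,p); return o+d*(z-o[2])/d[2]
def proj(c,X,p=None):
    p=p or camera_params(c); T=p["camera_from_world"]; q=p["K"]@(T[:3,:3]@np.asarray(X)+T[:3,3]); return q[:2]/q[2]
def tri(pairs):
    A=0;b=0
    for c,uv in pairs:
        o,d=ray(c,uv); d=d/np.linalg.norm(d); M=np.eye(3)-np.outer(d,d); A=A+M; b=b+M@o
    return np.linalg.solve(A,b)
def snap(c,name,box=None,s=1):
    im=read_camera(c); o=im
    if box: o=im[box[1]:box[3],box[0]:box[2]]
    cv2.imwrite(f"pics/{name}.png",cv2.resize(o,None,fx=s,fy=s,interpolation=cv2.INTER_CUBIC)[:,:,::-1]); return im
def q_down(yaw): # jaw (tool y) axis along world angle yaw, z down
    y=np.array([np.cos(yaw),np.sin(yaw),0]); z=np.array([0,0,-1.]); x=np.cross(y,z)
    return R.from_matrix(np.stack([x,y,z],1)).as_quat()
E
python3 - <<'E'
from h import *
T=lambda a,b:print(np.round(tri([("scene",a),("top",b)]),3))
for n,a,b in [("slot",(241,197),(269,193)),("dr",(241,188),(272,190)),("drnear",(268,151),(271,253)),("drfar",(212,226),(274,135)),("cup",(370,228),(165,234)),("rack",(193,175),(347,243)),("blank",(199,154),(342,240)),("cop",(175,148),(367,246)),("block",(345,285),(175,167)),("dish",(152,221),(346,174))]:
    print(n,end=" ");T(a,b)
a=cv2.imread("pics/top0.png");b=cv2.imread("pics/scene0.png")
cv2.imwrite("pics/c1.png",cv2.resize(a[115:275,235:395],None,fx=3.7,fy=3.7,interpolation=cv2.INTER_CUBIC))
cv2.imwrite("pics/c2.png",cv2.resize(b[120:280,150:300],None,fx=3.7,fy=3.7,interpolation=cv2.INTER_CUBIC))
cv2.imwrite("pics/c3.png",cv2.resize(a[120:275,120:220],None,fx=3.7,fy=3.7,interpolation=cv2.INTER_CUBIC))
E
```

```text
slot [ 0.56  -0.029  0.102]
dr [ 0.563 -0.031  0.131]
drnear [ 0.404 -0.023  0.129]
drfar [ 0.705 -0.04   0.137]
cup [0.459 0.266 0.001]
rack [ 0.422 -0.239  0.012]
blank [ 0.432 -0.207  0.098]
cop [ 0.417 -0.28   0.09 ]
block [ 0.65   0.242 -0.004]
dish [ 0.62  -0.251  0.009]
```

View pics/c1.png

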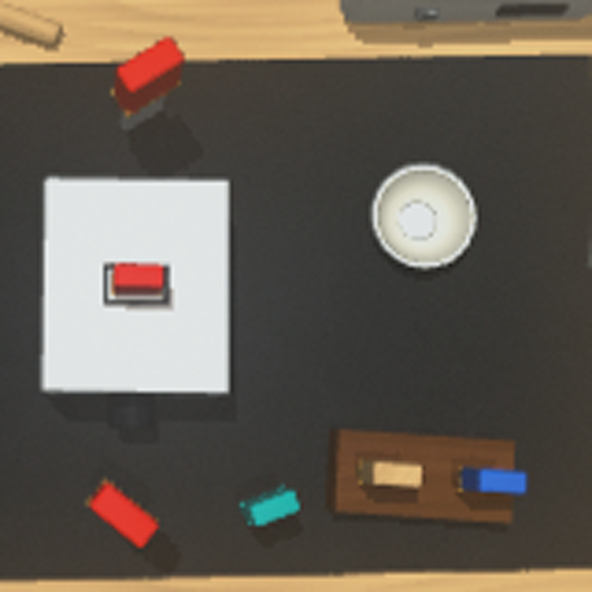

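View pics/c2.png

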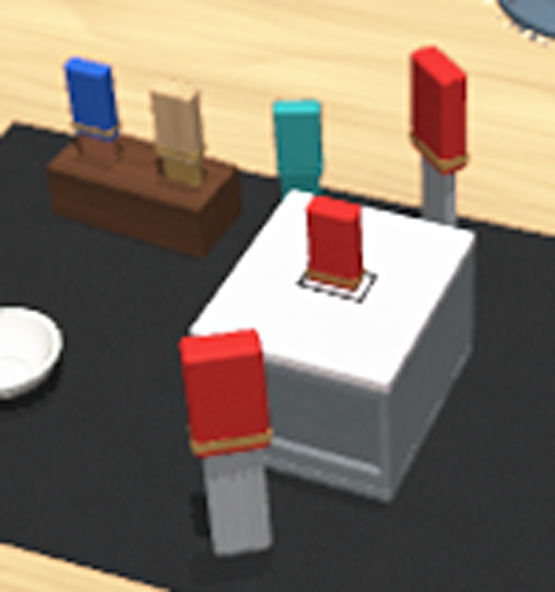

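```bash
python3 - <<'E'
from h import *
f=lambda p:(p[0]/3.7+235-.4,p[1]/3.7+115-.4)
for nm,P,z in [("hood",[(45,178),(228,180),(230,392),(41,391)],.105),("rack",[(336,430),(514,441),(511,523),(334,512)],.045),("dresser top",[(112,264),(164,264),(164,293),(114,293)],.165),("slottrim",[(104,264),(0,0),(169,304),(104,304)],.105)]:
    X=np.array([atz("top",f(p),z)[:2] for p in P]); print(nm,np.round(X,3).tolist(),X.mean(0))
    for i in range(4):
        d=X[(i+1)%4]-X[i]; print("  ",np.linalg.norm(d).round(4),np.arctan2(d[1],d[0]).round(3))
E
```

```text
hood [[0.64, 0.031], [0.636, -0.099], [0.486, -0.096], [0.489, 0.036]] [ 0.56300515 -0.03218188]
   0.1301 -1.599
   0.1504 3.122
   0.1323 1.547
   0.151 -0.034
rack [[0.459, -0.18], [0.448, -0.311], [0.389, -0.306], [0.399, -0.176]] [ 0.42362792 -0.24295753]
   0.1316 -1.651
   0.0599 3.055
   0.1301 1.49
   0.0599 -0.061
dresser top [[0.571, -0.014], [0.57, -0.049], [0.551, -0.048], [0.551, -0.015]] [ 0.56059902 -0.03157411]
   0.0347 -1.589
   0.0194 3.117
   0.0333 1.553
   0.0195 0.048
slottrim [[0.578, -0.01], [0.771, 0.061], [0.549, -0.055], [0.55, -0.009]] [ 0.61168629 -0.00326218]
   0.2053 0.353
   0.2505 -2.659
   0.0458 1.553
   0.0284 -0.02
```

View pics/c3.png

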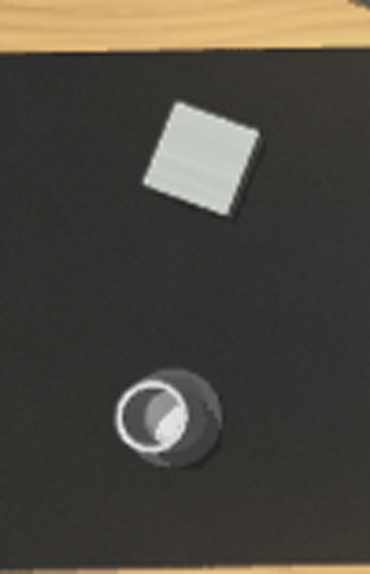

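```bash
python3 - <<'E'
from h import *
f=lambda p:(p[0]/3.7+120-.4,p[1]/3.7+120-.4)
print("cup",[np.round(atz("top",f(p),.075),4) for p in [(152,416),(116,416),(188,416),(152,381),(152,452)]])
print("disc",np.round(atz("top",f((177,418)),.004),4))
for y in (-.023,np.pi-.023):
    for X in [(.562,-.032,.29),(.459,.266,.25),(.426,-.207,.2)]:
        q=inverse_kinematics(X,q_down(y)); print(y,X,None if q is None else np.round(q,2))
E
```

```text
cup [array([0.4636, 0.2619, 0.075 ]), array([0.4641, 0.2875, 0.075 ]), array([0.4631, 0.2362, 0.075 ]), array([0.4886, 0.2621, 0.075 ]), array([0.4381, 0.2617, 0.075 ])]
disc [0.4627 0.259  0.004 ]
-0.023 (0.562, -0.032, 0.29) [-0.72  0.23  0.82  1.8  -0.18  1.19  0.13]
-0.023 (0.459, 0.266, 0.25) [-1.02  0.16  0.46  1.9  -0.08  1.09 -0.55]
-0.023 (0.426, -0.207, 0.2) [-0.83  0.31  1.37  2.1  -0.36  1.01  0.71]
3.118592653589793 (0.562, -0.032, 0.29) [-1.08  0.51  1.4   1.81 -0.52  1.28 -2.71]
3.118592653589793 (0.459, 0.266, 0.25) [-0.66  0.16  0.07  1.89 -0.01  1.1   2.53]
3.118592653589793 (0.426, -0.207, 0.2) [-0.85  0.36  1.42  2.1  -0.42  1.03 -2.37]
```

```bash
python3 - <<'E'
from h import *
move_ptp((.562,-.032,.29),q_down(-.023))
snap("wrist","w1",None,1.5)
p=camera_params("wrist")
print(read_time_s(),read_eef_pos(),read_tcp_rot(),[(np.round(d["at"]),d["confidence"]) for d in tip_of("wrist","dresser_grip")],[(np.round(d["at"]),d["confidence"]) for d in tip_of("wrist","hood_slot")])
print(proj("wrist",(.562,-.032,.135)),proj("wrist",(.562,-.032,.105)))
E
```

```text
3.6917 [ 0.56220015 -0.03036678  0.28980593] [ 7.14234813e-01  6.99906135e-01 -2.93943096e-05 -1.81154740e-04] [(array([ 89., 171.]), 0.92), (array([405., 190.]), 0.77), (array([255., 183.]), 0.74)] [(array([256., 175.]), 0.92), (array([168., 292.]), 0.35)]
[256.0202454  180.89883652] [255.91513745 173.42259223]
```

View pics/w1.png

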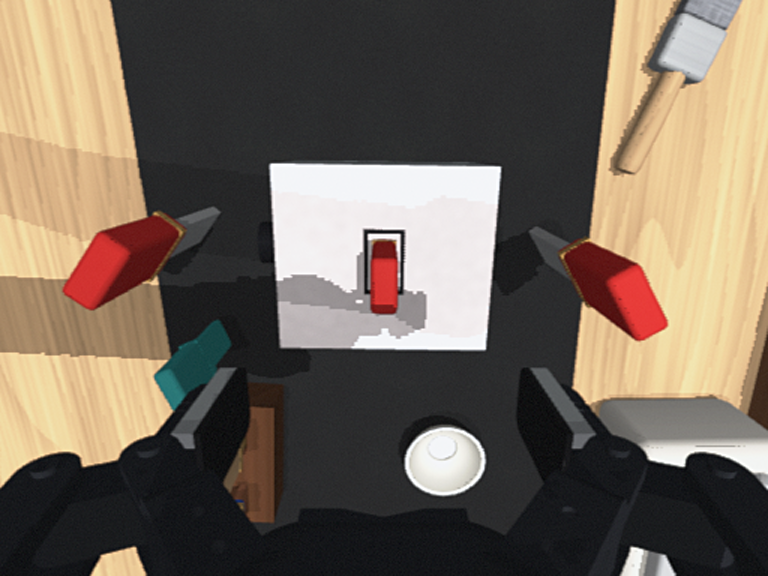

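```bash
python3 - <<'E'
from h import *
q=q_down(-.023)
movel((.562,-.032,.142),q,speed=.1)
print(read_time_s(),read_eef_pos(),read_ft_force())
move_gripper(.0,40)
print(read_time_s(),read_eef_pos(),read_ft_force(),read_ft_torque(),read_finger_gap())
snap("wrist","w2",None,1.5)
E
```

```text
5.425 [ 0.56264288 -0.03203948  0.14272934] [-0.3510698   0.06543578  0.65900534]
6.0583 [ 0.56215308 -0.03201439  0.14209847] [-0.41650083 -0.15253839  0.92868398] [-0.0278814  -0.04941409  0.02378107] 0.015378651181445867
```

View pics/w2.png

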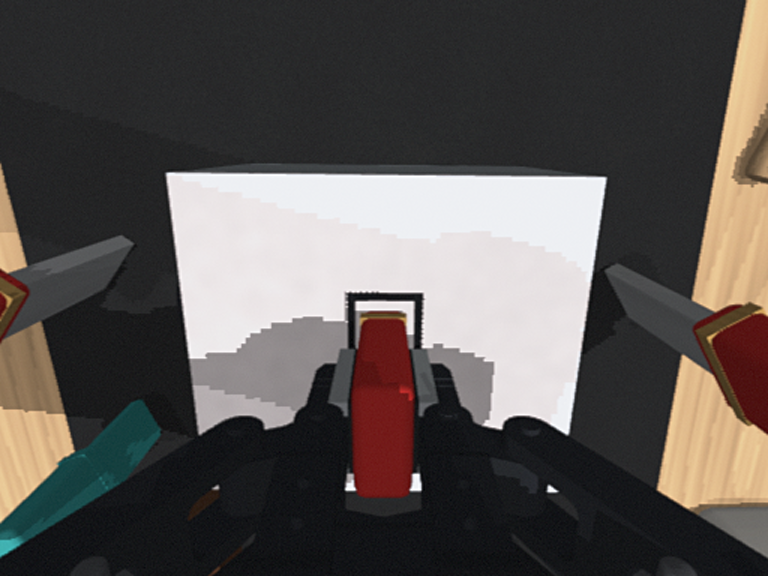

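The dresser is held between the pads (handle around (384,400) in the enlarged picture, centred in the trim). Next I lift it and look again.

```bash
python3 - <<'E'
from h import *
q=q_down(-.023)
movel((.562,-.032,.26),q,speed=.1)
print(read_time_s(),read_eef_pos(),read_ft_force(),read_ft_torque(),read_finger_gap())
snap("wrist","w3",None,1.5); snap("scene","s3",(150,80,420,280),2.9)
E
```

```text
7.4417 [ 0.56136163 -0.03192384  0.25915022] [-0.78485312 -0.97019286 -1.05580213] [0.03730227 0.00914075 0.03879544] 0.015579686516099466
```

View pics/w3.png

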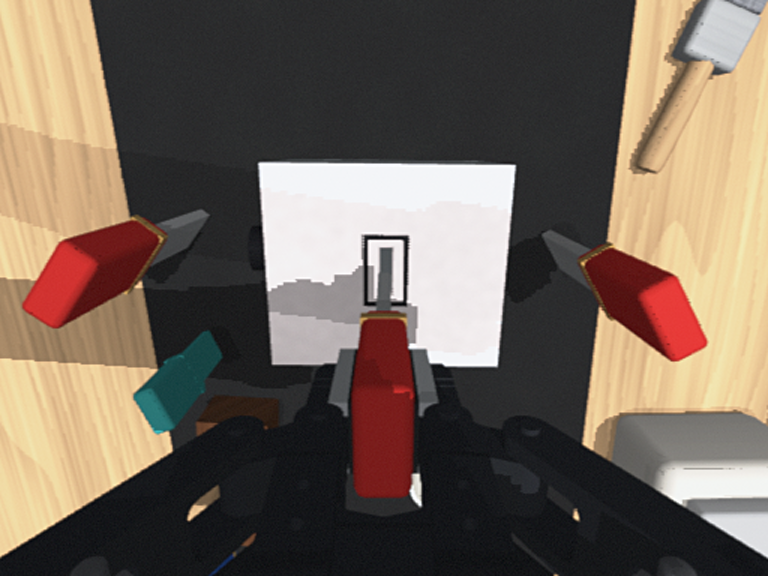

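View pics/s3.png

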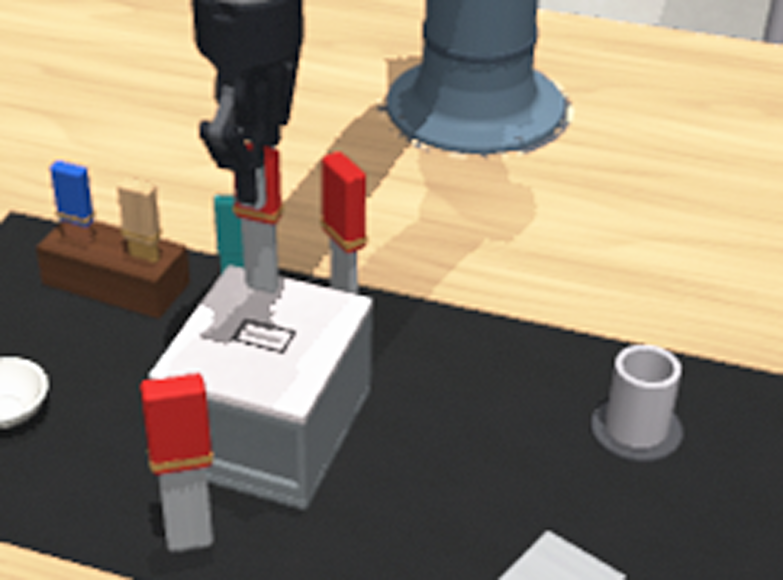

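```bash
python3 - <<'E'
from h import *
q=q_down(-.023)
movel((.4635,.261,.26),q,speed=.18)
print(read_time_s(),read_eef_pos(),read_ft_force(),read_finger_gap())
snap("wrist","w4",None,1.5); snap("top","t4",(100,150,260,270),4)
print(proj("wrist",(.4635,.261,.075)), proj("wrist",(.4635,.261,.153)))
E
```

```text
9.4083 [0.46408424 0.25968537 0.26003234] [-0.208487   -0.58404735 -0.48264415] 0.015334473847605211
[255.46548192 171.34279131] [255.68146123 193.90403018]
```

View pics/w4.png

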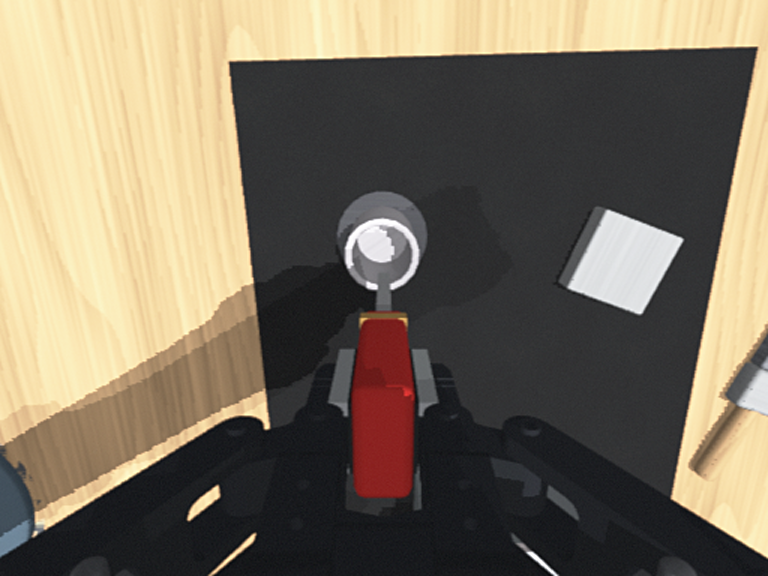

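View pics/t4.png

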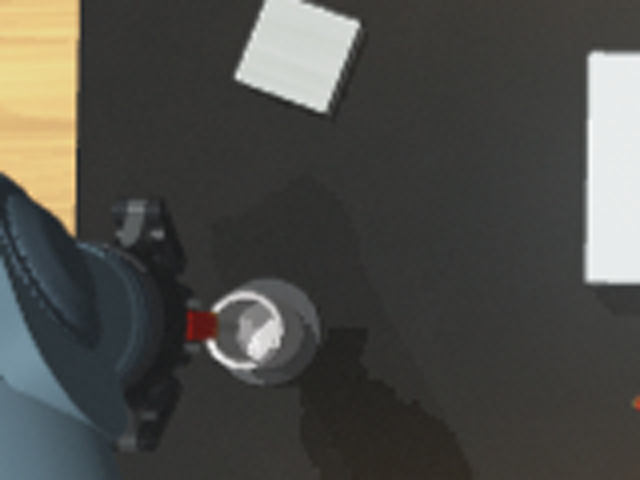

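```bash
python3 - <<'E'
from h import *
q=q_down(-.023)
x,y=.4625,.262
movel((x,y,.21),q,speed=.15); f0=read_ft_force()
movel((x,y,.19),q,speed=.08); 
movel((x,y,.125),q,speed=.08); print(read_eef_pos(),read_ft_force()-f0)
for z in (.121,.119,.118,.117,.116):
    movel((x,y,z),q,speed=.03); f=read_ft_force()-f0; print(z,read_eef_pos(),f.round(2))
    if f[2]>4: break
snap("scene","s5",(300,120,440,260),4)
print(read_time_s())
E
```

```text
[0.46300889 0.26216697 0.12538376] [ 1.32743973 -0.10231158  0.18405868]
0.121 [0.46244128 0.26205833 0.12106804] [ 0.86  0.53 -0.8 ]
0.119 [0.46237861 0.26193799 0.11888112] [ 1.01  0.05 -0.45]
0.118 [0.46245656 0.26195084 0.11792771] [ 1.18 -0.65  0.82]
0.117 [0.46241001 0.26196654 0.11691885] [ 0.94 -0.58  0.07]
0.116 [0.46266434 0.26210224 0.11607716] [ 0.77  0.09 -0.27]
12.6833
```

View pics/s5.png

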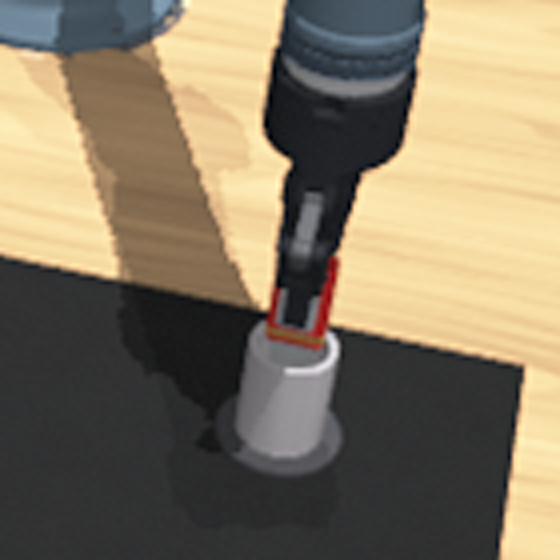

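```bash
python3 - <<'E'
from h import *
q=q_down(-.023)
x,y=.4625,.262
f0=read_ft_force()
for z in (.1152,.1144,.1136):
    movel((x,y,z),q,speed=.03); f=read_ft_force()-f0; print(z,read_eef_pos(),f.round(2))
    if f[2]>3: break
move_gripper(.03); pause(.3)
print(read_finger_gap(),read_ft_force().round(2))
snap("wrist","w6",None,1.5)
move_gripper(.07); 
snap("wrist","w6b",None,1.5)
snap("scene","s6",(300,120,440,260),4)
print(read_time_s())
E
```

```text
0.1152 [0.46284178 0.26213036 0.11599694] [-0.95 -1.51  6.69]
0.03024166357493686 [-0.24  0.6  -0.78]
14.1417
```

View pics/w6b.png

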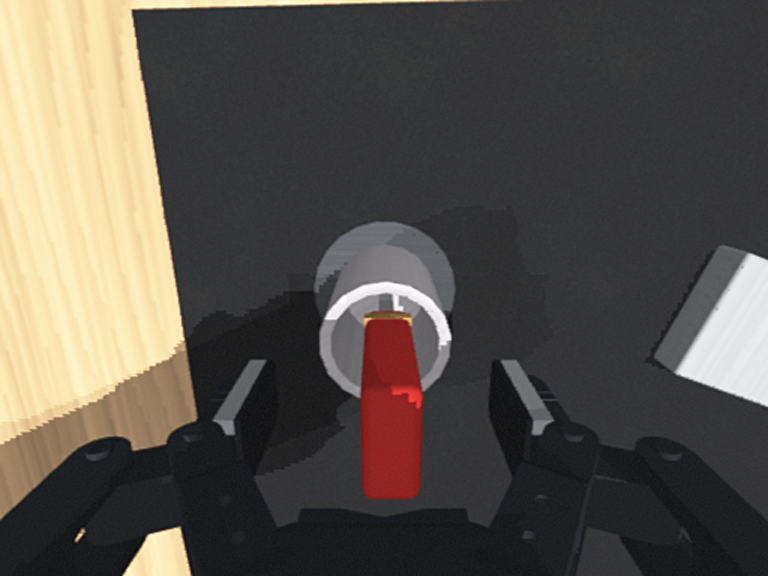

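View pics/s6.png

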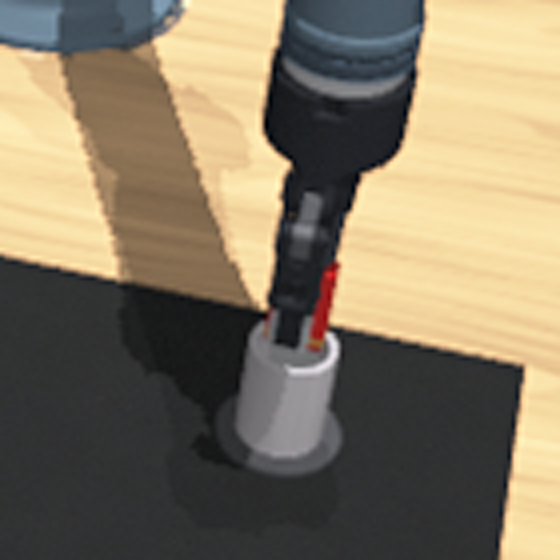

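```bash
python3 - <<'E'
from h import *
movel((.4625,.262,.27),q_down(-.023),speed=.12)
snap("scene","s7",(300,120,440,260),4)
move_ptp((.427,-.207,.25),q_down(-.072))
pause(.2)
print(read_time_s(),read_eef_pos(),read_qpos().round(2))
snap("wrist","w7",None,1.5)
d=lambda n:[(np.round(d["at"],1),round(d["confidence"],2)) for d in tip_of("wrist",n)]
print(d("blank_grip"),d("rack"))
print(proj("wrist",(.427,-.207,.125)),proj("wrist",(.427,-.207,.095)))
E
```

```text
17.55 [ 0.42760583 -0.20625002  0.25032701] [-1.23 -0.17  1.54  2.05  0.19  1.11  0.15]
[(array([222.6,  91.1]), 0.81), (array([251.7, 182.4]), 0.78)] [(array([258.3, 188.1]), 0.6)]
[255.91106722 189.01391305] [255.79798604 179.96491418]
```

View pics/w7.png

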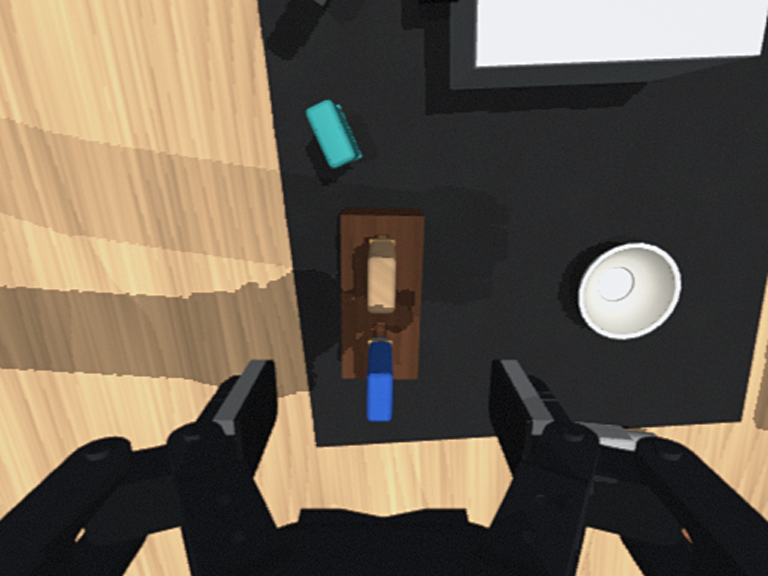

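View pics/s7.png

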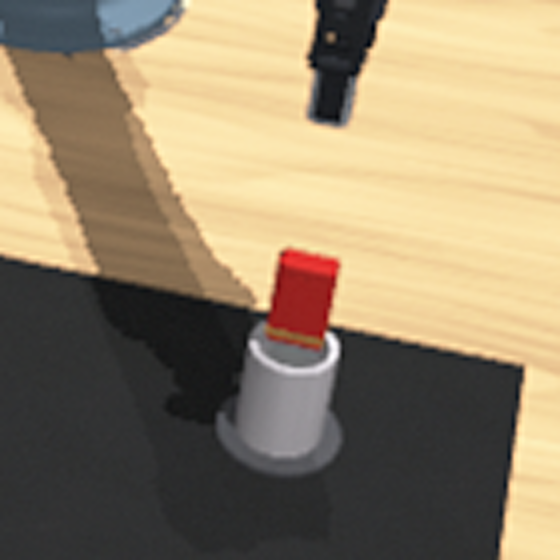

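```bash
python3 - <<'E'
from h import *
X=np.array([atz("wrist",((u+.5)/1.5-.5,(v+.5)/1.5-.5),.045)[:2] for u,v in [(341,214),(424,215),(418,379),(341,379)]]); print(X.round(4).tolist(),X.mean(0))
for i in range(4):
    d=X[(i+1)%4]-X[i]; print(np.linalg.norm(d).round(4),np.arctan2(d[1],d[0]).round(3))
im=cv2.imread("pics/w7.png")
# handle mask tan top
hs=cv2.cvtColor(im,cv2.COLOR_BGR2HSV); c=im[190:400,320:440]
cv2.imwrite("pics/w7c.png",cv2.resize(c,None,fx=2.8,fy=2.8))
E
```

```text
[[0.3987, -0.1767], [0.4576, -0.1817], [0.4468, -0.3113], [0.3857, -0.3069]] [ 0.4221919  -0.24413041]
0.0592 -0.085
0.1301 -1.654
0.0613 3.068
0.1308 1.471
```

View pics/w7c.png

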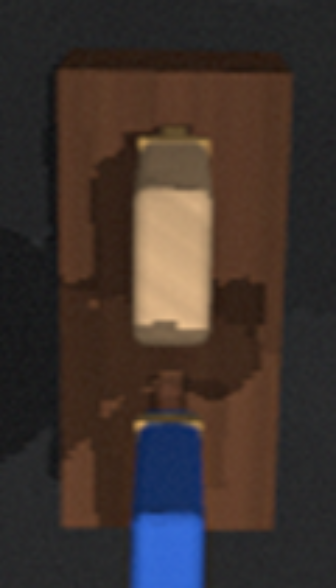

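```bash
python3 - <<'E'
from h import *
print(atz("wrist",(254.4,189.8),.125))
q=q_down(-.08)
movel((.4258,-.2075,.16),q,speed=.12)
move_gripper(.06)
movel((.4258,-.2075,.102),q,speed=.08)
print(read_eef_pos(),read_ft_force().round(2))
move_gripper(0,40)
print(read_time_s(),read_eef_pos(),read_ft_force().round(2),read_finger_gap())
snap("wrist","w8",None,1.5)
movel((.4258,-.2075,.125),q,speed=.05)
print(read_ft_force().round(2),read_ft_torque().round(2))
movel((.4258,-.2075,.26),q,speed=.12)
print(read_time_s(),read_eef_pos(),read_ft_force().round(2),read_finger_gap())
snap("scene","s9",(130,80,330,260),4)
E
```

```text
[ 0.42567552 -0.207598    0.125     ]Traceback (most recent call last):
  File "<stdin>", line 4, in <module>
bench.MotionError: the arm cannot follow that straight line within its joint ranges
```

```bash
python3 - <<'E'
from h import *
for z in (.25,.2,.16,.13,.102):
  for y in (-.08,np.pi-.08):
    q=inverse_kinematics((.4258,-.2075,z),q_down(y)); print(z,round(y,2),None if q is None else np.round(q,2))
print(read_qpos())
E
```

```text
0.25 -0.08 [-1.22 -0.17  1.53  2.05  0.19  1.11  0.15]
0.25 3.06 [-1.01  0.12  1.49  2.05 -0.14  1.09 -2.68]
0.2 -0.08 [-0.7   0.19  1.18  2.1  -0.21  0.98  0.51]
0.2 3.06 [-0.85  0.36  1.42  2.1  -0.42  1.03 -2.43]
0.16 -0.08 [-0.66  0.32  1.18  2.13 -0.38  0.92  0.65]
0.16 3.06 [-0.78  0.53  1.4   2.13 -0.63  1.01 -2.26]
0.13 -0.08 [-0.63  0.42  1.17  2.15 -0.51  0.88  0.77]
0.13 3.06 [-0.74  0.65  1.39  2.15 -0.78  1.01 -2.14]
0.102 -0.08 [-0.45  0.38  0.94  2.16 -0.44  0.79  0.69]
0.102 3.06 [-0.71  0.77  1.38  2.17 -0.92  1.03 -2.03]
[-1.22724812 -0.17280999  1.53992529  2.04717662  0.19378946  1.10720354
  0.15346636]
```

```bash
python3 - <<'E'
from h import *
q=q_down(-.08)
print(inverse_kinematics((.4258,-.2075,.22),q))
move_ptp((.4258,-.2075,.2),q)
print(read_time_s(),read_eef_pos(),read_qpos().round(2))
for z in (.16,.102): print(inverse_kinematics((.4258,-.2075,z),q).round(2))
movel((.4258,-.2075,.16),q,speed=.12)
move_gripper(.06)
movel((.4258,-.2075,.102),q,speed=.08)
print(read_eef_pos(),read_qpos().round(2),read_ft_force().round(2))
snap("wrist","w8",None,1.5)
print(read_time_s())
E
```

```text
[-1.32472149 -0.35414148  1.5566382   2.08120184  0.399713    1.099624
 -0.03848523]
18.325 [ 0.42559979 -0.20821519  0.20014646] [-0.7   0.19  1.18  2.1  -0.21  0.98  0.51]
[-0.61  0.29  1.11  2.13 -0.33  0.91  0.61]
[-0.5   0.42  1.01  2.16 -0.49  0.81  0.74]
[ 0.42610588 -0.20783895  0.10230075] [-0.48  0.4   0.98  2.16 -0.47  0.8   0.72] [-0.48 -0.71  0.57]
20.0
```

View pics/w8.png

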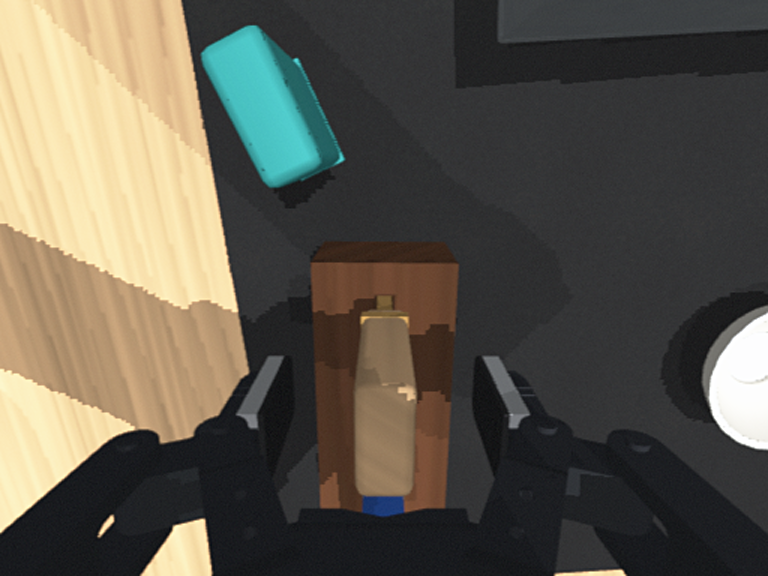

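Pale handle of the brass strip sits centred between the open pads (around (385,400)), the blue one is behind it. I'll grip and lift.

```bash
python3 - <<'E'
from h import *
q=q_down(-.08)
move_gripper(0,50)
print(read_time_s(),read_eef_pos(),read_ft_force().round(2),read_finger_gap())
movel((.4258,-.2075,.125),q,speed=.05)
print(read_ft_force().round(2),read_ft_torque().round(2))
movel((.4258,-.2075,.20),q,speed=.12)
print(read_time_s(),read_eef_pos(),read_ft_force().round(2),read_finger_gap(),read_qpos().round(2))
snap("scene","s9",(130,80,330,260),3.3)
for p,y in [((.45,-.18,.27),-.05),((.5,-.1,.27),-.023),((.562,-.032,.23),-.023),((.562,-.032,.15),-.023)]:
    a=inverse_kinematics(p,q_down(y)); print(p,None if a is None else a.round(2))
E
```

```text
20.4667 [ 0.4262723  -0.20755941  0.10237372] [-0.09  0.51  2.03] 0.0157630776359584
[-0.2   0.21 -0.6 ] [ 0.02 -0.08  0.01]
21.85 [ 0.42516837 -0.20700335  0.19937727] [-0.24 -0.38 -0.78] 0.01537222226445889 [-0.71  0.19  1.18  2.1  -0.22  0.98  0.51]
(0.45, -0.18, 0.27) [-0.91  0.05  1.27  2.   -0.05  1.13  0.32]
(0.5, -0.1, 0.27) [-0.98  0.18  1.22  1.95 -0.19  1.14  0.29]
(0.562, -0.032, 0.23) [-0.86  0.38  1.04  1.87 -0.36  1.1   0.29]
(0.562, -0.032, 0.15) [-0.78  0.49  0.95  1.93 -0.48  0.97  0.37]
```

View pics/s9.png

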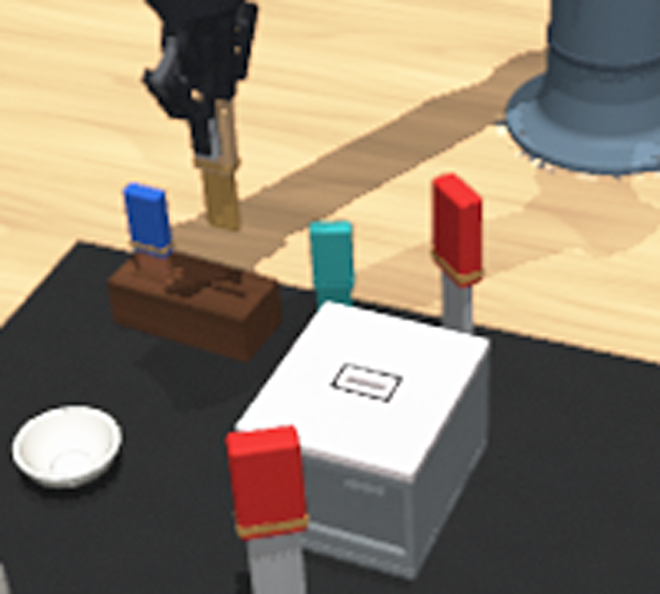

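```bash
python3 - <<'E'
from h import *
try: movel((.45,-.175,.25),q_down(-.06),speed=.15)
except MotionError as e: print(e); move_ptp((.45,-.175,.25),q_down(-.06))
try: movel((.562,-.032,.235),q_down(-.023),speed=.15)
except MotionError as e: print(e); move_ptp((.562,-.032,.235),q_down(-.023))
pause(.3)
print(read_time_s(),read_eef_pos(),R.from_quat(read_tcp_rot()).as_matrix().round(4),read_qpos().round(2),read_finger_gap())
snap("wrist","w10",(175,130,335,250),5); snap("scene","s10",(200,110,290,250),4.2); snap("top","t10",(220,130,320,250),5)
d=lambda n:[(np.round(d["at"],1),round(d["confidence"],2)) for d in tip_of("wrist",n)]
print(d("blank_tip"),d("hood_slot"))
e=read_eef_pos()
print(proj("wrist",(.562,-.032,.105)),proj("wrist",e-[0,0,.092]))
E
```

```text
24.1417 [ 0.56181618 -0.03237586  0.23516496] [[ 2.380e-02  9.997e-01  2.000e-04]
 [ 9.997e-01 -2.380e-02  5.000e-04]
 [ 5.000e-04  2.000e-04 -1.000e+00]] [-0.86  0.37  1.03  1.86 -0.35  1.11  0.28] 0.015403135619761432
[(array([253.3, 203.2]), 0.88), (array([134.8, 235.7]), 0.84)] [(array([255.7, 186.3]), 0.95)]
[256.22737656 187.21310627] [256.43965293 201.37162471]
```

View pics/w10.png

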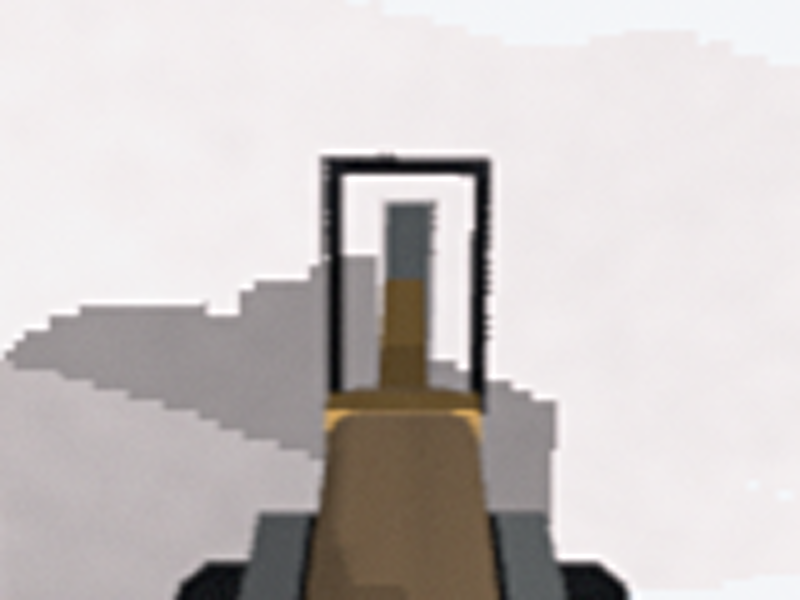

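View pics/s10.png

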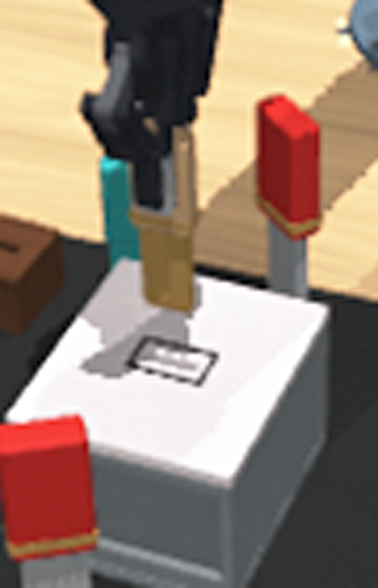

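```bash
python3 - <<'E'
from h import *
e=read_eef_pos(); g=lambda u,v:((u+.5)/5+175-.5,(v+.5)/5+130-.5)
yx=np.array([np.sin(.0235),np.cos(.0235)])
tz=e[2]-.092
P=lambda u,v,z:(atz("wrist",g(u,v),z)[:2]).round(4)
print("slot far L,R",P(386,201,.105),P(435,201,.105))
print("trim outer far L,R",P(322,157,.105),P(490,157,.105), "near row380",P(329,385,.105),P(486,385,.105))
print("tip far L,R",P(384,280,tz),P(430,280,tz),"if 28 step",P(384,280,tz+.004),P(430,280,tz+.004))
print("e",e)
a=cv2.imread("pics/w10.png",0)
print(a[230,370:450:2]); print(a[310,370:450:2]); print(a[190:300:3,410])
E
```

```text
slot far L,R [ 0.5586 -0.0166] [ 0.5669 -0.0168]
trim outer far L,R [ 0.5481 -0.0088] [ 0.5763 -0.0095] near row380 [ 0.5477 -0.0493] [ 0.5752 -0.05  ]
tip far L,R [ 0.5586 -0.0197] [ 0.5653 -0.0199] if 28 step [ 0.5587 -0.0186] [ 0.5653 -0.0188]
e [ 0.56198802 -0.03195632  0.23501729]
[239 239 241 242 231 220 195 159 126  95  83  78  75  79  82  84  85  86
  86  85  84  83  83  84  83  80  80  81  86 100 114 139 169 197 223 235
 241 243 239 237]
[143 146 155 163 167 168 156 127  97  75  73  75  76  79  81  81  81  82
  82  82  81  80  80  79  78  76  79  86  98 123 145 173 200 217 234 238
 239 239 238 237]
[239 239 240 204 153 109  81  80  80  83  84  84  84  84  84  84  83  83
  82  82  83  83  82  84  86  86  85  84  82  82  82  82  81  81  82  82
  82]
```

View pics/t10.png

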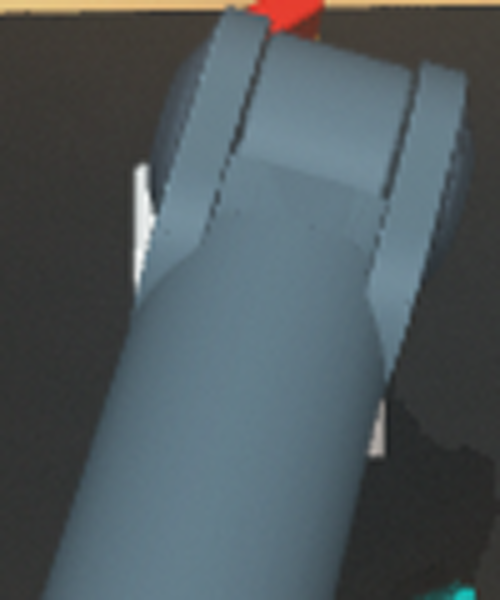

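```bash
python3 - <<'E'
from h import *
q=q_down(-.0225)
movel((.5626,-.0312,.203),q,speed=.08); pause(.3)
e=read_eef_pos(); print(read_time_s(),e,read_ft_force().round(2))
im=snap("wrist","w11",(205,150,305,225),8)
E
```

```text
25.2417 [ 0.56294348 -0.03122821  0.20345384] [ 0.16  0.06 -0.72]
```

View pics/w11.png

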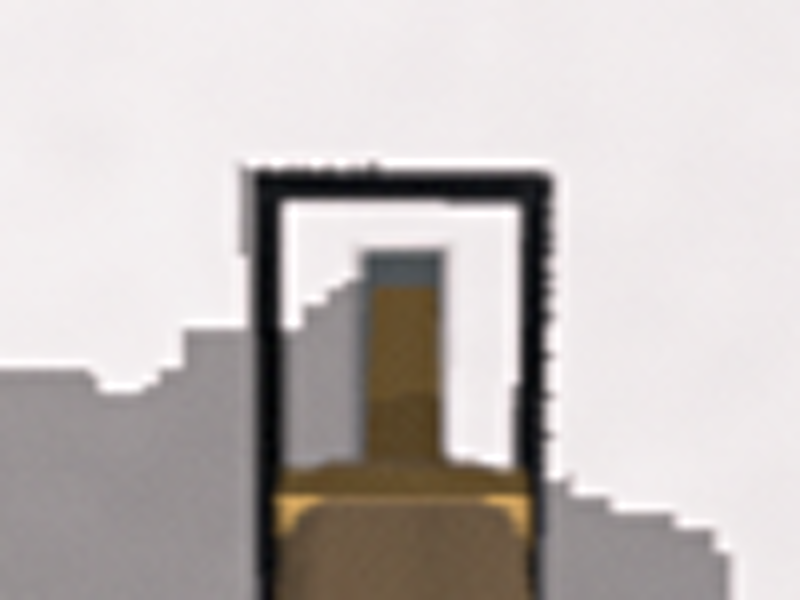

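```bash
python3 - <<'E'
from h import *
e=read_eef_pos(); g=lambda u,v:((u+.5)/8+205-.5,(v+.5)/8+150-.5)
P=lambda u,v,z:(atz("wrist",g(u,v),z)[:2]).round(4)
tz=e[2]-.092
print(P(364,250,.105),P(444,250,.105)); print("tip",tz,P(370,287,tz),P(441,287,tz),P(370,287,tz+.004),P(441,287,tz+.004))
q=q_down(-.0225); f0=read_ft_force()
x,y=.5624,-.0312
for z in (.199,.196,.194,.192,.190,.187,.184):
    movel((x,y,z),q,speed=.03); f=read_ft_force()-f0; print(z,read_eef_pos().round(4),f.round(2),read_ft_torque().round(2))
    if np.linalg.norm(f)>5: break
snap("wrist","w12",(205,150,305,225),8)
print(read_time_s())
E
```

```text
[ 0.5585 -0.017 ] [ 0.566  -0.0172]
tip 0.11138997756770391 [ 0.5591 -0.0188] [ 0.5656 -0.019 ] [ 0.5592 -0.0177] [ 0.5656 -0.0179]
0.199 [ 0.5621 -0.0311  0.1987] [-0.75  0.65  1.2 ] [ 0.   -0.03  0.04]
0.196 [ 0.5622 -0.0312  0.1957] [ 0.73  1.08 -0.13] [-0.   -0.04  0.01]
0.194 [ 0.5623 -0.0312  0.1938] [-0.03  0.4   0.02] [-0.04 -0.02  0.04]
0.192 [ 0.5623 -0.0312  0.1918] [ 0.06 -0.17  0.06] [-0.02  0.09  0.02]
0.19 [ 0.5622 -0.0312  0.1898] [-0.91  0.91  0.18] [-0.03 -0.03  0.03]
0.187 [ 0.5622 -0.0312  0.1867] [-0.01 -0.18  0.35] [0.02 0.03 0.  ]
0.184 [ 0.5622 -0.0312  0.1837] [0.62 1.02 0.42] [-0.01 -0.01  0.02]
27.125
```

View pics/w12.png

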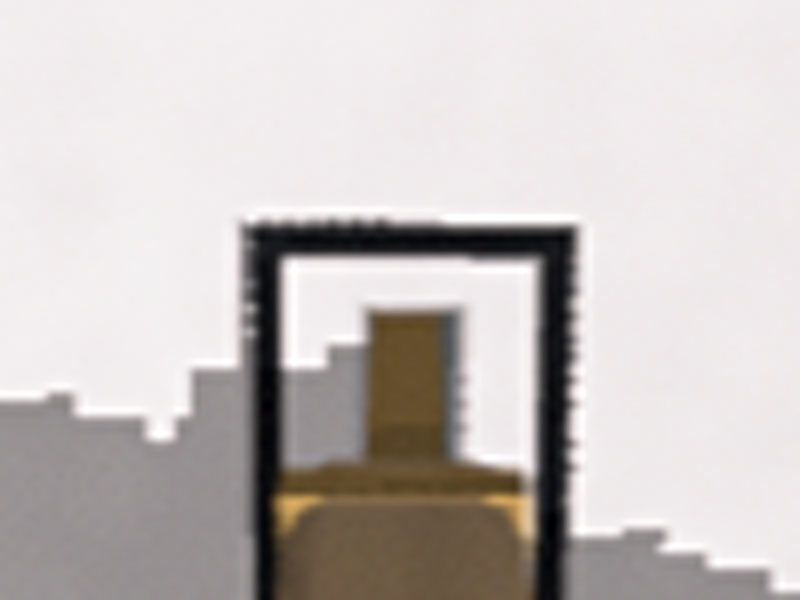

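```bash
python3 - <<'E'
from h import *
q=q_down(-.0225); f0=read_ft_force()
x,y=.5630,-.0315
for z in (.184,.18,.175,.17,.165,.16,.156):
    movel((x,y,z),q,speed=.03); f=read_ft_force()-f0; print(z,read_eef_pos().round(4),f.round(2))
    if np.linalg.norm(f)>6: break
pause(.5)
print(read_time_s(),read_eef_pos(),read_ft_force().round(2),read_ft_torque().round(2),read_finger_gap(),read_joint_vel().round(4))
snap("wrist","w13",None,1.5)
snap("scene","s13",None,1.5); snap("scene","s13c",(200,110,290,250),4.2)
E
```

```text
0.184 [ 0.5631 -0.0316  0.1841] [-0.72 -0.38 -0.88]
0.18 [ 0.5628 -0.0314  0.1797] [-0.36 -0.63 -0.19]
0.175 [ 0.5629 -0.0315  0.1747] [-0.23 -0.17 -1.13]
0.17 [ 0.5629 -0.0315  0.1697] [-0.13  0.05 -1.51]
0.165 [ 0.5629 -0.0315  0.1647] [ 0.08 -1.01 -1.25]
0.16 [ 0.5629 -0.0315  0.1597] [-0.49 -0.54 -0.84]
0.156 [ 0.5629 -0.0315  0.1558] [ 0.32 -0.87 -1.57]
29.7083 [ 0.56304592 -0.03149573  0.15605309] [ 0.39 -0.24 -1.19] [-0.01  0.01 -0.05] 0.01553735785562978 [ 0.0003 -0.0005 -0.0015 -0.0005 -0.0013 -0.0003  0.0001]
```

View pics/w13.png

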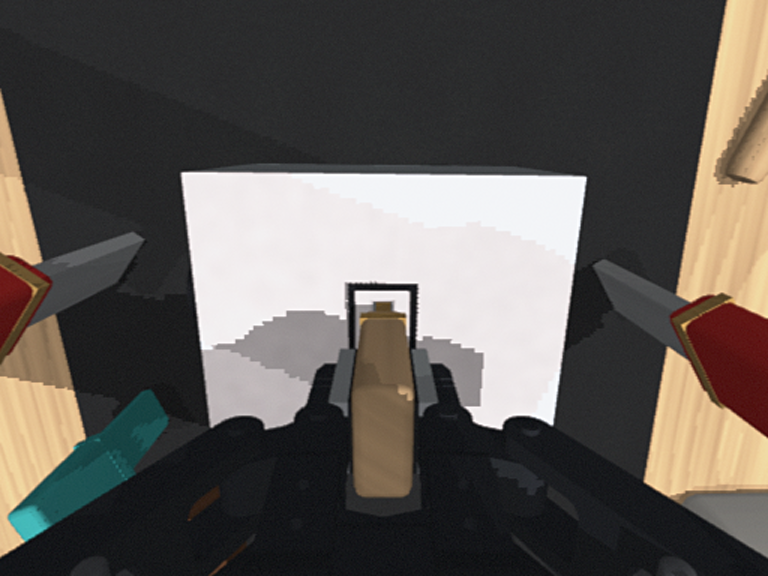

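View pics/s13.png

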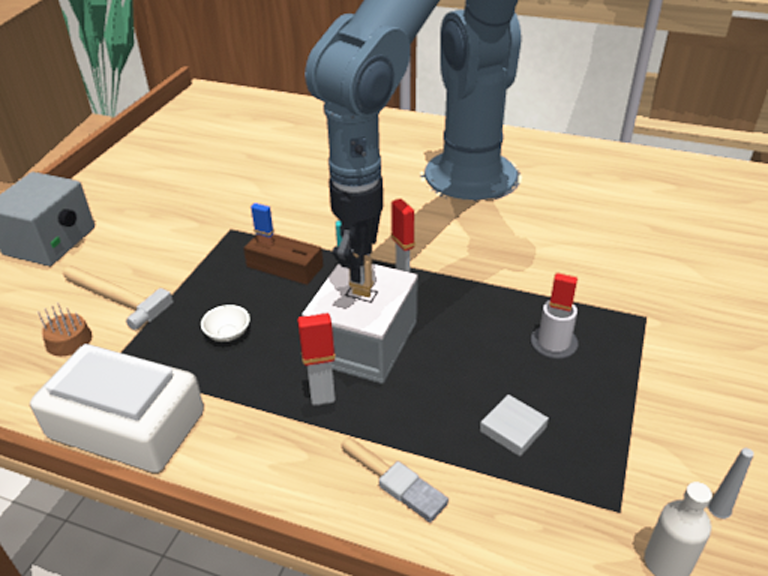

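View pics/s13c.png

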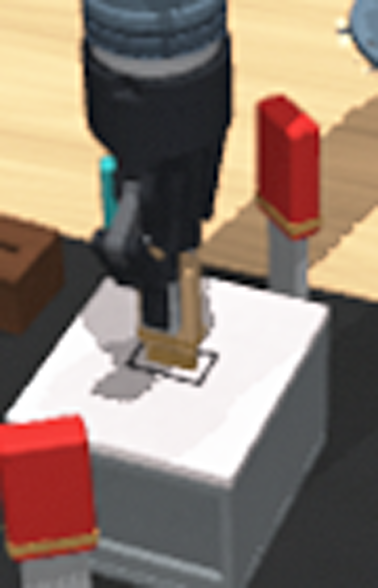

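The strip is through the slot with only a short brass piece showing under the handle (wrist (383,306)). The red dresser stands in the cup at (563,300), the blue-handled strip is in the rack at (262,220), and the dish and block are where they started.

```bash
python3 - <<'E'
from h import *
print(sign_off(), read_time_s())
E
```

```text
the job is handed in; nothing more can be done
the job is handed in; nothing more can be done
```

The job is done and handed in at about 30 s of the 72 s allowed, with the arm still holding the brass strip in the hood's slot.

- **Dresser:** I took the smallest red-handled dresser, the one in the slot, out of the hood and lowered it blade down into the metal cup. It touched the cup floor with about 7 N. I then let go, and the last picture shows it standing there.
- **Brass strip:** I took the pale-handled strip from the rack and lowered it upright through the slot. By the arm's position, about 41 of its 55 mm is inside and the handle stays about 14 mm above the hood. Forces changed by less than 2 N during the last of the lowering, and the grip was steady at a 15.5 mm gap.
- **Other things:** In the last pictures the blue-handled copper strip stands in the rack. The block, dish and the look-alike pieces are where they started.

**Problems on the way:** One straight-line move to the rack was refused because of the joint ranges, so I repeated it with the arm in a different posture. A picture taken partway in showed the strip about 0.7 mm off-centre towards -x in the slot, so I shifted it by that much before going deeper. No check failed at the end. I judged the depth from the arm's position and the pictures, not by measuring it directly.

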